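# Load a heel block into the drilling jig and lock it in

## Robot

A 6-joint arm with a two-finger parallel gripper is mounted at the origin on the work surface. World frame = base frame: x ahead of the robot, y to its left, z up, the work surface at z = 0. Lengths are in m, angles in rad, forces in N, time in s.
With the tool pointing down it reaches from about 0.4 to 0.925 m from the base axis. Payload 12.5 kg.
Tool frame: the origin (TCP) lies midway between the tips of the shut fingers; the grasp point (between the pads) lies 19 mm behind it; z points along the fingers, y is the line along which they close (so a half turn about z gives the same grasp; the last joint's range is limited). The gripper opens to 95 mm and grips with 3 to 60 N. Pads are 20 mm wide; open, the fingers measure 119 mm over their backs; the gripper's body (75 mm by 180 mm) begins 59 mm behind the grasp point.
Start: joints at [-1.236, 0.491, 1.559, -0, 1.092, -0.106], TCP at [0.267, -0.565, 0.185] pointing down, gripper open.
Joint ranges: [-3.1, 3.1], [-0.84, 2.19], [0.05, 2.79], [-1.13, 4.28], [0.06, 2.93], [-2.69, 2.69]. Speed limits (rad/s): [2.22, 2.22, 2.79, 3.14, 3.14, 3.14].

## Interface

Orientations are given as a unit quaternion [w, x, y, z].
In Python, from cell import get_obs, read_camera, camera_info, finish_job, search_frame gives the robot as it stands.
- The arm moves only by the tool move_arm, never from a script. Its argument "plan" is a list that holds one entry, the list of rows, each a list of 7 numbers: the shift along the tool's x, y, z scaled (see below), then the turn, a rotation vector about the tool's x, y, z scaled (see below), then the opening, from 0 (shut) to 1 (fully open). A call has 1 to 5 rows; each row shifts and turns the commanded pose from where the row before left it, along the tool's axes as they then stand; what a row does not reach is not made up. The controller multiplies each number of a shift by 0.04 m and each number of a turn by 360 degrees. A row lasts 1/12 s, in which the tool goes at most 41.7 mm and 7.16 degrees, less where a joint would pass 70% of its speed; a pose out of reach is approached as far as the arm can. A call with a number of a shift or a turn outside -1 to 1 is refused whole. A call with a gripper value outside its range is refused whole. The fingers move at their own pace and stop on an object; "squeeze" is the grip in N (left out, the last holds). Time passes only in rows, so rows that do not move let the fingers close. It gives the time, the measured TCP pose, the force, the opening and the grip force at its end, in the units of the state.
- get_obs(): the state, without advancing time (a new reading comes with each control period).
- read_camera(name): name is "side" or "top" or "wrist"; returns (picture, depth): 400x640x3 uint8, red, green, blue; 400x640 float32, m along the optical axis (not along the pixel's ray), 0 where there is no reading.
- camera_info(name): a dict with "fx", "fy", "cx", "cy" (pixels), "xyz" and "orientation" of the camera in the world. Camera axes: x right, y up, looking along -z (the intrinsics and any distortion apply to the point x, -y, -z); pixel columns grow to the right and rows downward; lengths in m; the calibration is good to about 2 mm. The wrist camera is an equidistant fisheye: a pixel r from the principal point sees the ray r / f radians off the axis. A picture is of the moment at which its call begins: read the wrist's pose just before it. camera_info takes no time and is no camera call; for the wrist camera it gives the pose at the moment of the call.
- finish_job(): hands the job in; it is judged then, once.
Trained networks look in the newest picture that a camera, given by its name, has taken for a name from the list of things; names that differ only in an ending like _2 or _b are one class to them, and where a whole thing is asked for, a point or a joint stands for the part that bears it (a point fixed in the world has none). Each returns a list of dicts, best first, with "confidence" (0 to 1); they miss things now and then, are a little off and sometimes report something else, mostly with a low value. They report only what shows in the picture. A call takes as long as a camera call. They do not tell look-alikes from the thing itself.
- search_frame(camera, target): "box" ([left, top, right, bottom] in pixels, round what is visible of it).
The state is a dict: "time": time; "qpos": joint angles; "qd": joint speeds; "joint_efforts": joint torques, N m; "ee_pos": TCP position; "orientation": TCP orientation; "contact_force": force on the tool from outside, world axes, zero at the start; "moment": the same for the moment, N m; "gripper_width": finger opening in m; "finger_force": force on a finger pad.
Only numpy, scipy, OpenCV 4.12 (cv2) and the standard library are available. Lean on these libraries where they do the work, as an engineer would, in place of code of your own. Each camera call takes 0.05 s, during which the arm holds its last target. There are 200 camera calls.

## Task

Put the pale wooden heel block into the matching pocket of the green jig, fully home and flat on the pocket floor, setting it in gently without dropping or ramming it. Then swing the steel keeper bar by its red handle all the way over the block to its stop, and let go. Leave the dark heel block, the hammer and the blue oil bottle where they are.

Things in the scene. Friction and masses are not known exactly. Their poses are not given: they have to be found in the camera images.
- heel: Pale wood sandal heel block, upright D-shaped prism, 62 long (x) x 52 wide (y) x 38 mm high, about 85 g. Origin: centre of its underside; z up. Flat face at x = +31; parallel sides y = +-26 from x = -5 to +31; back end a half round of radius 26 about x = -5. Small black dot amid the top. Stands on its underside on the table; it and the dark one may swap places.
- dark_heel: Dark brown heel block of the same shape and size, same axes. Bystander, not to be moved.
- pocket (a point): Centre of the jig's D-shaped pocket floor, 12 mm above the table. A seated heel block's origin and axes coincide with this frame (flat face towards +x, the pivot). 2 mm clearance all round: flat end x = +33, sides y = +-28, half round of radius 28 about x = -5. The seated block stands 26 mm above the pocket's rim; fingers holding it must stay above the rim.
- jig: Jig fixed to the table, origin on the table under the pocket's centre, axes as the pocket's. Green base plate 12 mm thick, from x = -64 to +92, y = +-52. On it an aluminium rim 11 thick and 12 mm high walls the pocket (rim top 24 above the table; mouth chamfered 2.7 wide over the top 4).
- keeper_pivot (a point): On the vertical pivot axis of the keeper bar, at x = +64 mm, y = 0 in the pocket frame, at the bar's top face, 63 mm above the table. The post below has radius 10. The point turns with the bar: its y axis runs along the bar from pivot to handle.
- keeper_handle (a point): Middle of the red upright round handle, diameter 16 mm, rising 36 above the bar's top (63 to 99 above the table; this point is at 81), 115 mm from the pivot axis. The steel bar is 22 wide, 10 mm thick, underside 53 above the table, and reaches 128 from the pivot; it passes 3 mm above a fully seated block and would strike one that is not home.
- keeper (a joint): Swing of the keeper bar about its vertical pivot, rad, growing anticlockwise seen from above. 0: bar points along the jig's +y (parked open, starts near this); 1.571: at its stop, pointing along the jig's -x across the middle of the block. Range -0.5 to 1.571. Stays where it is left; light friction.
- hammer: Hammer lying on the table, about 260 mm long along x, bystander.
- oiler: Blue oil bottle, diameter 52, 120 mm high, origin at the centre of its underside, bystander.
Things that resemble listed ones, but are neither listed nor needed, are in the scene too. What is shaped like the jig but orange or pink is not meant.

How it is judged:
By the outcome, as a careful person would: the job done as asked, in the order asked, and still so for the second after the job is handed in, with the robot touching nothing.
It also fails if it takes over 51 s, if anything falls off the work surface, if the arm or the gripper's body presses on something with over 40 N, if the wrist force passes 120 N, or if a joint passes its speed limit or range.

## Working session

There is one attempt and no reset: what is moved stays moved. The work goes in short steps, Python scripts to look and compute and a tool call to move; the robot and the scene stay as the last step left them, time stands still between calls to the robot, and variables do not carry over. Pictures are saved under pics/ and viewed, at most 10 in all, crops included, and the job is handed in when it is done.

Besides the shell and the picture viewer there is one more tool, called by a JSON object that holds its "fn" and its "kwargs". move_arm: Moves the arm, as the interface text tells. Shifts and turns lie within -1 to 1; 1 stands for 0.04 m of shift or 360 degrees of turn. Its arguments: {"type":"object","properties":{"plan":{"type":"array"},"squeeze":{"type":"number"}},"required":["plan"]}

```bash
mkdir -p pics; cat > h.py <<'E'
import numpy as np, cv2
from scipy.spatial.transform import Rotation as R
from cell import *
def rot(q): return R.from_quat([q[1],q[2],q[3],q[0]])
def world(ci,u,v,d):
    p=np.stack([(u-ci['cx'])/ci['fx']*d,-(v-ci['cy'])/ci['fy']*d,-d],-1)
    return rot(ci['orientation']).apply(p.reshape(-1,3)).reshape(p.shape)+ci['xyz']
def pix(ci,P):
    c=rot(ci['orientation']).inv().apply(np.atleast_2d(P)-ci['xyz'])
    return np.c_[ci['cx']+ci['fx']*c[:,0]/-c[:,2], ci['cy']-ci['fy']*c[:,1]/-c[:,2]]
def cloud(name):
    im,d=read_camera(name);ci=camera_info(name)
    v,u=np.mgrid[:400,:640]
    return im,d,world(ci,u,v,d),ci
E
python3 - <<'E'
from h import *
for n in ['top','side']:
    im,d,P,ci=cloud(n); cv2.imwrite(f'pics/{n}0.png',im[:,:,::-1]); np.savez(f'{n}0.npz',im=im,d=d,P=P)
    print(n,{k:np.round(v,3) if not isinstance(v,str) else v for k,v in ci.items()})
    for t in ['heel','dark_heel','jig','keeper_handle','hammer','oiler']:
        for r in search_frame(n,t)[:4]:
            b=np.array(r['box']);c=((b[:2]+b[2:])/2).astype(int)
            print(t,b.round(),round(r['confidence'],2),P[c[1],c[0]].round(3))
print(get_obs())
E
```

```text
top {'fx': np.float64(419.829), 'fy': np.float64(419.829), 'cx': np.float64(317.473), 'cy': np.float64(202.697), 'xyz': array([0.406, 0.006, 1.404]), 'orientation': array([ 0.708,  0.02 , -0.025, -0.705])}
heel [376. 205. 395. 225.] 0.71 [ 0.458 -0.224  0.036]
dark_heel [381. 158. 400. 179.] 0.66 [ 0.608 -0.241  0.04 ]
dark_heel [268. 166. 310. 176.] 0.38 [0.594 0.092 0.06 ]
jig [268. 162. 325. 215.] 0.83 [0.544 0.068 0.014]
jig [184. 132. 245. 184.] 0.68 [0.641 0.339 0.026]
jig [217. 224. 276. 276.] 0.65 [0.342 0.229 0.026]
keeper_handle [262. 164. 308. 174.] 0.77 [0.6   0.104 0.065]
keeper_handle [184. 133. 231. 146.] 0.66 [0.696 0.353 0.064]
keeper_handle [217. 230. 262. 239.] 0.53 [0.391 0.245 0.07 ]
hammer [437. 149. 466. 231.] 0.77 [ 0.541 -0.445  0.026]
oiler [167. 208. 188. 223.] 0.7 [0.45  0.434 0.094]
side {'fx': np.float64(391.894), 'fy': np.float64(391.894), 'cx': np.float64(322.437), 'cy': np.float64(194.674), 'xyz': array([0.156, 0.783, 0.958]), 'orientation': array([-0.186, -0.07 ,  0.375,  0.905])}
heel [337. 160. 359. 180.] 0.84 [ 0.469 -0.211  0.039]
dark_heel [306.
[... 617 characters left out ...]
time': 0.7, 'qpos': array([-1.23560440e+00,  4.90901348e-01,  1.55890421e+00,  3.46178062e-06,
        1.09171126e+00, -1.05616089e-01]), 'qd': array([ 0.00129723, -0.00048639,  0.00014251, -0.00026224,  0.0003507 ,
       -0.00029019]), 'joint_efforts': array([-3.06583475e-03, -6.12345386e+01, -2.58398885e+01,  6.92103314e-02,
        4.45495290e-02,  3.89567163e-05]), 'ee_pos': array([ 0.26668614, -0.56526263,  0.18475865]), 'orientation': array([3.74904511e-05, 9.75809377e-01, 2.18623096e-01, 5.86867950e-06]), 'contact_force': array([-0.63301199,  0.38706747,  0.6754877 ]), 'moment': array([ 0.04709856,  0.04706345, -0.01839073]), 'finger_force': 0.0, 'gripper_width': 0.09492847016793937}
```

```bash
python3 - <<'E'
import cv2
a=cv2.imread('pics/top0.png')[120:290,160:480]
cv2.imwrite('pics/top0c.png',cv2.resize(a,None,fx=2.5,fy=2.5,interpolation=cv2.INTER_CUBIC))
E
```

```text
(no output)
```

View pics/top0c.png

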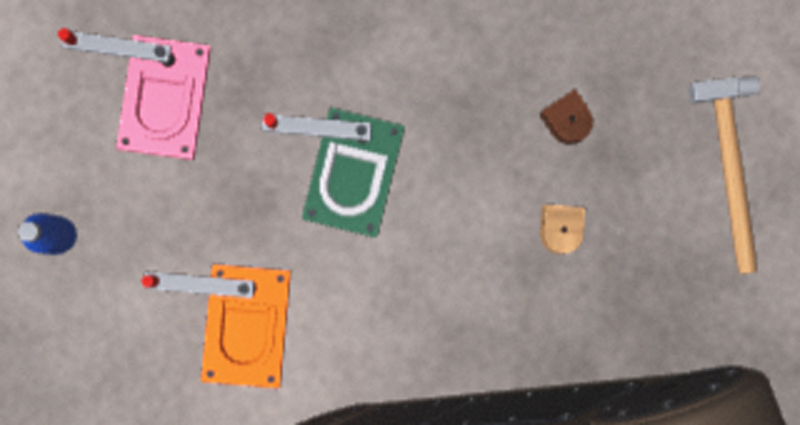

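```bash
cat > fit.py <<'E'
from h import *
from scipy.optimize import minimize
th=np.linspace(np.pi/2,3*np.pi/2,25)
HEEL=np.r_[[[.031,-.026],[.031,.026]],np.c_[-.005+.026*np.cos(th),.026*np.sin(th)]]
PLATE=np.array([[-.064,-.052],[.092,-.052],[.092,.052],[-.064,.052]])
def hull(out,h,p,project):
    c,s=np.cos(p[2]),np.sin(p[2]); xy=out@np.array([[c,s],[-s,c]])+p[:2]
    q=project(np.r_[np.c_[xy,0*xy[:,0]+h[0]],np.c_[xy,0*xy[:,0]+h[1]]])
    return cv2.convexHull(q.astype(np.float32))[:,0]
def iou(hu,hm):  # both convex polygons, exact areas
    a,_=cv2.intersectConvexConvex(hu.astype(np.float32),hm.astype(np.float32))
    A=cv2.contourArea(hu.astype(np.float32));B=cv2.contourArea(hm.astype(np.float32))
    return a/(A+B-a)
def fit(out,h,views,p0):
    f=lambda p:-sum(iou(hull(out,h,p,pr),m) for pr,m in views)/len(views)
    best=None
    for dy in (-.2,0,.2):
        s=np.array([p0[0],p0[1],p0[2]+dy])
        r=minimize(f,s,method='Nelder-Mead',options=dict(initial_simplex=np.vstack([s,s+[.008,0,0],s+[0,.008,0],s+[0,0,.15]]),xatol=1e-5,fatol=1e-6))
        if best is None or r.fun<best.fun: best=r
    return best.x,-best.fun
def maskhull(m):
    # hull of largest component, grown by half a pixel
    n,l,st,_=cv2.connectedComponentsWithStats(m.astype(np.uint8)); k=1+np.argmax(st[1:,4])
    v,u=np.nonzero(l==k); pts=np.r_[[np.c_[u+a,v+b] for a in(-.4,.4) for b in(-.4,.4)]].reshape(-1,2)
    return cv2.convexHull(pts.astype(np.float32))[:,0]
E
python3 - <<'E'
from fit import *
boxes={'top':dict(heel=(370,199,401,231),jig=(275,155,330,220)),'side':dict(heel=(331,154,365,186),jig=(254,192,328,252))}
views=dict(heel=[],jig=[])
for n in boxes:
    z=np.load(n+'0.npz');im=z['im'];ci=camera_info(n);hsv=cv2.cvtColor(im,cv2.COLOR_RGB2HSV);H,S,V=[hsv[...,i].astype(int) for i in range(3)]
    for k,(a,b,c,d) in boxes[n].items():
        w=np.zeros(H.shape,bool);w[b:d,a:c]=1
        m=w&((H>8)&(H<28)&(S>70) if k=='heel' else (H>60)&(H<95)&(S>70))
        print(n,k,m.sum()); views[k].append((lambda P,ci=ci:pix(ci,P),maskhull(m)))
for k,out,h,p0 in [('heel',HEEL,(0,.038),(.465,-.215,0)),('jig',PLATE,(0,.012),(.55,.07,-.22))]:
    for v in ([views[k][0]],[views[k][1]],views[k]):
        p,s=fit(out,h,v,p0);print(k,p.round(4),np.degrees(p[2]).round(1),round(s,3))
ci=camera_info('wrist');print({k:np.round(v,3) if not isinstance(v,str) else v for k,v in ci.items()})
for n in boxes:
    z=np.load(n+'0.npz');im=z['im'].astype(int);P=z['P']
    m=(im[...,0]>120)&(im[...,1]<70)&(im[...,2]<70)&(abs(P[...,0]-.6)<.07)&(abs(P[...,1]-.15)<.06)
    print(n,'handle',m.sum(),np.median(P[m],0).round(4),P[m].max(0).round(3))
E
```

```text
top heel 308
top jig 852
side heel 337
side jig 497
heel [ 0.4658 -0.2244 -0.0411] -2.4 0.972
heel [ 0.4642 -0.2237 -0.241 ] -13.8 0.869
heel [ 0.4658 -0.2244 -0.0477] -2.7 0.916
jig [ 0.5297  0.0552 -0.2395] -13.7 0.982
jig [ 0.5325  0.0501 -0.2479] -14.2 0.642
jig [ 0.5297  0.0551 -0.2444] -14.0 0.809
{'fx': np.float64(309.707), 'fy': np.float64(309.707), 'cx': np.float64(318.685), 'cy': np.float64(201.18), 'xyz': array([ 0.335, -0.533,  0.385]), 'orientation': array([ 0.837, -0.113,  0.071, -0.531])}
top handle 15 [0.5988 0.1528 0.0975] [0.604 0.158 0.104]
side handle 40 [0.5976 0.1583 0.0912] [0.605 0.163 0.103]
```

{"fn": "move_arm", "kwargs": {"plan": [[[0.815,-0.558,0,0,0,0,1],[0.815,-0.558,0,0,0,0,1],[0.815,-0.558,0,0,0,0,1],[0.815,-0.558,0,0,0,0,1],[0.815,-0.558,0,0,0,0,1]]]}}

```text
time: 1.12
ee_pos: [0.367, -0.3932, 0.1848]
orientation: [0.0, 0.976, 0.218, 0.0]
contact_force: [1.0, 0.1, 0.6]
gripper_width: 0.0951
finger_force: 0.0
```

{"fn": "move_arm", "kwargs": {"plan": [[[0.815,-0.558,0,0,0,0,1],[0.815,-0.558,0,0,0,0,1],[0.815,-0.558,0,0,0,0,1],[0.815,-0.558,0,0,0,0,1],[0.815,-0.558,0,0,0,0,1]]]}}

```text
time: 1.53
ee_pos: [0.467, -0.2226, 0.185]
orientation: [0.0, 0.976, 0.219, 0.0]
contact_force: [0.6, -0.2, 0.4]
gripper_width: 0.095
finger_force: 0.0
```

{"fn": "move_arm", "kwargs": {"plan": [[[0,0,0.3,0,0,0.0192,1],[0,0,0.3,0,0,0.0192,1],[0,0,0.3,0,0,0.0192,1],[0,0,0.3,0,0,0.0192,1],[0,0,0,0,0,0,1]]]}}

```text
time: 1.95
ee_pos: [0.4656, -0.2237, 0.135]
orientation: [-0.001, 1.0, -0.023, -0.001]
contact_force: [-0.0, -0.4, -0.7]
gripper_width: 0.0949
finger_force: 0.0
```

```bash
python3 - <<'E'
from h import *
o=get_obs();print(o['time'],o['ee_pos'].round(4),o['orientation'].round(4),o['qpos'].round(3))
ci=camera_info('wrist');im,d=read_camera('wrist');np.savez('w1.npz',im=im,d=d,**ci);cv2.imwrite('pics/w1.png',im[:,:,::-1])
print({k:np.round(v,4) if not isinstance(v,str) else v for k,v in ci.items()})
for t in ['heel','jig']:print(search_frame('wrist',t)[:3])
E
```

```text
1.95 [ 0.4656 -0.2237  0.135 ] [-7.000e-04  9.997e-01 -2.350e-02 -1.200e-03] [-0.576  0.401  1.878 -0.     0.865  1.042]
{'fx': np.float64(309.7069), 'fy': np.float64(309.7069), 'cx': np.float64(318.6852), 'cy': np.float64(201.1799), 'xyz': array([ 0.5414, -0.2268,  0.3355]), 'orientation': array([-0.684 ,  0.0929, -0.0977,  0.7169])}
[{'box': [297.4, 159.7, 347.4, 223.5], 'confidence': 0.63}]
[{'box': [0.0, 54.4, 16.7, 152.2], 'confidence': 0.92}, {'box': [0.0, 80.4, 146.4, 205.2], 'confidence': 0.77}, {'box': [0.0, 230.8, 82.2, 270.6], 'confidence': 0.72}]
```

View pics/w1.png

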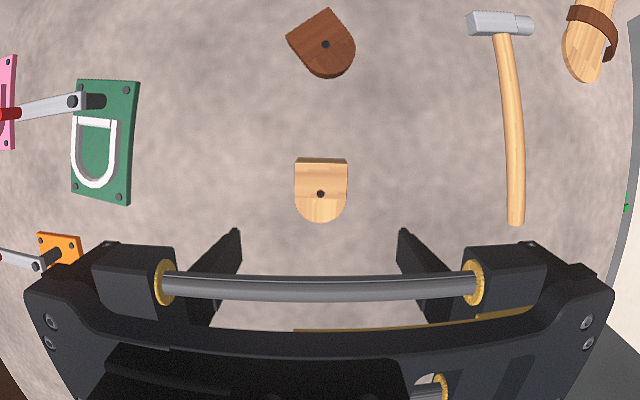

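```bash
cat >> fit.py <<'E'
def wpix(ci,P):
    c=rot(np.array(ci['orientation'])).inv().apply(np.atleast_2d(P)-ci['xyz'])
    r=np.hypot(c[:,0],c[:,1]);t=np.arctan2(r,-c[:,2])/r*ci['fx']
    return np.c_[ci['cx']+c[:,0]*t,ci['cy']-c[:,1]*t]
def wund(ci,m,f=2):  # pixels -> pinhole-normalised, so hulls stay convex
    x=(m-[ci['cx'],ci['cy']])/ci['fx'];r=np.linalg.norm(x,axis=1,keepdims=True);return x*np.tan(r)/r*1000
def wproj(ci):
    return lambda P:wund(ci,wpix(ci,P))
def wmask(im,box,kind):
    H,S,V=[cv2.cvtColor(im,cv2.COLOR_RGB2HSV)[...,i].astype(int) for i in range(3)]
    w=np.zeros(H.shape,bool);a,b,c,d=box;w[b:d,a:c]=1
    m=w&((H>8)&(H<28)&(S>70) if kind=='heel' else (H>60)&(H<95)&(S>70))
    n,l,st,_=cv2.connectedComponentsWithStats(m.astype(np.uint8)); k=1+np.argmax(st[1:,4])
    return m if kind!='heel' else l==k
def whull(ci,m):
    v,u=np.nonzero(m); pts=np.r_[[np.c_[u+a,v+b] for a in(-.4,.4) for b in(-.4,.4)]].reshape(-1,2)
    return cv2.convexHull(wund(ci,pts).astype(np.float32))[:,0]
def wfit(ci,im,box,kind,p0):
    m=wmask(im,box,kind); o,h=(HEEL,(0,.038)) if kind=='heel' else (PLATE,(0,.012))
    return fit(o,h,[(wproj(ci),whull(ci,m))],p0)
E
python3 - <<'E'
from fit import *
z=np.load('w1.npz');ci={k:z[k] for k in('fx','cx','cy','xyz','orientation')}
p,s=wfit(ci,z['im'],(285,145,360,235),'heel',(.4655,-.224,-.045));print(p.round(4),np.degrees(p[2]),s)
p,s=wfit(ci,z['im'],(55,65,150,220),'jig',(.53,.055,-.24));print(p.round(4),np.degrees(p[2]),s)
E
```

```text
[ 0.4671 -0.2246 -0.0834] -4.780343569476641 0.9899456340111916
[ 0.5294  0.0544 -0.2415] -13.835696127001544 0.9720885621414458
```

{"fn": "move_arm", "kwargs": {"plan": [[[0.187,0.025,0.5,0,0,0.0058,1],[0,0,0.9,0,0,0,1],[0,0,0.9,0,0,0,1],[0,0,0.5,0,0,0,1],[0,0,0.125,0,0,0,1]]]}}

```text
time: 2.52
ee_pos: [0.4728, -0.2252, 0.0175]
orientation: [-0.001, 0.999, -0.038, -0.002]
contact_force: [0.5, 0.5, 0.1]
gripper_width: 0.0952
finger_force: 0.0
```

{"fn": "move_arm", "kwargs": {"plan": [[[0,0,0,0,0,0,0.4],[0,0,0,0,0,0,0.4],[0,0,0,0,0,0,0.4],[0,0,0,0,0,0,0.4],[0,0,0,0,0,0,0.4]]], "squeeze": 25}}

```text
time: 2.93
ee_pos: [0.4742, -0.226, 0.0209]
orientation: [0.001, 0.999, -0.039, 0.001]
contact_force: [0.7, -0.2, -0.6]
gripper_width: 0.0672
finger_force: 0.0
```

{"fn": "move_arm", "kwargs": {"plan": [[[0,0,0,0,0,0,0.4],[0,0,0,0,0,0,0.4],[0,0,0,0,0,0,0.4],[0,0,0,0,0,0,0.4],[0,0,0,0,0,0,0.4]]]}}

```text
time: 3.35
ee_pos: [0.4737, -0.2256, 0.0197]
orientation: [0.0, 0.999, -0.039, -0.0]
contact_force: [0.3, 0.2, 0.2]
gripper_width: 0.0392
finger_force: 0.0
```

```bash
python3 - <<'E'
from h import *
o=get_obs();print(o['time'],o['ee_pos'].round(4),o['gripper_width'],o['finger_force'])
ci=camera_info('wrist');im,d=read_camera('wrist');np.savez('w2.npz',im=im,d=d,**ci);cv2.imwrite('pics/w2.png',im[:,:,::-1])
print(search_frame('wrist','heel'))
im,d=read_camera('side');cv2.imwrite('pics/s2.png',cv2.resize(im[100:250,240:440,::-1],None,fx=4,fy=4))
E
```

```text
3.35 [ 0.4737 -0.2256  0.0197] 0.03918638781831286 0.0
[{'box': [279.6, 192.2, 361.5, 280.0], 'confidence': 0.82}]
```

View pics/w2.png

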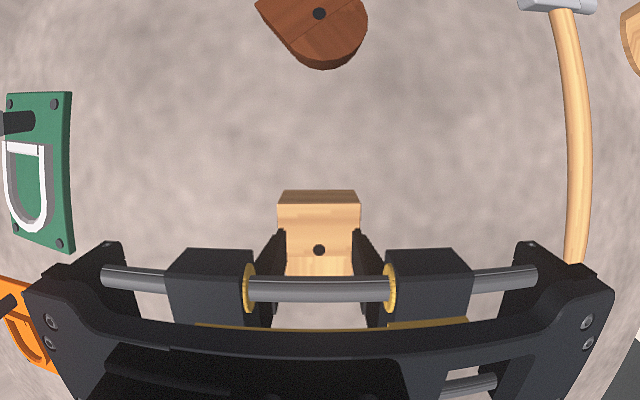

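View pics/s2.png

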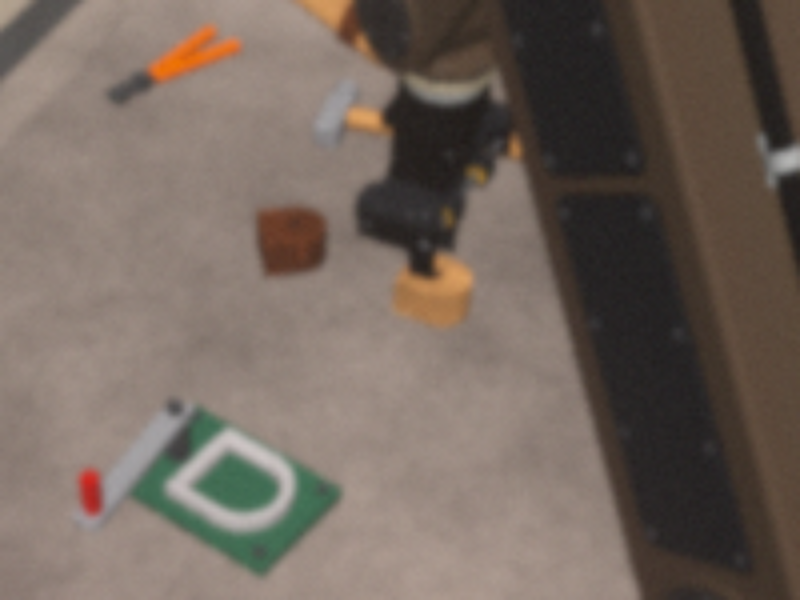

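```bash
python3 - <<'E'
from fit import *
def wcloud(z):
    v,u=np.mgrid[:400,:640];x=(u-z['cx'])/z['fx'];y=(v-z['cy'])/z['fx'];r=np.hypot(x,y)+1e-9;t=np.tan(r)/r
    d=z['d'];p=np.stack([x*t*d,-y*t*d,-d],-1);return rot(z['orientation']).apply(p.reshape(-1,3)).reshape(400,640,3)+z['xyz']
z=np.load('w2.npz');P=wcloud(z)
for v in (200,215,235,245,260,270):
    print(v,[(u,)+tuple((P[v,u]*1000).round().astype(int)) for u in (264,270,276,280,285,290,320,350,356,362,366,372)])
E
```

```text
200 [(264, np.int64(493), np.int64(-186), np.int64(1)), (270, np.int64(493), np.int64(-190), np.int64(1)), (276, np.int64(492), np.int64(-195), np.int64(0)), (280, np.int64(500), np.int64(-203), np.int64(32)), (285, np.int64(500), np.int64(-206), np.int64(33)), (290, np.int64(500), np.int64(-209), np.int64(32)), (320, np.int64(498), np.int64(-228), np.int64(33)), (350, np.int64(497), np.int64(-247), np.int64(33)), (356, np.int64(497), np.int64(-250), np.int64(33)), (362, np.int64(487), np.int64(-258), np.int64(1)), (366, np.int64(487), np.int64(-261), np.int64(1)), (372, np.int64(487), np.int64(-266), np.int64(1))]
215 [(264, np.int64(481), np.int64(-184), np.int64(1)), (270, np.int64(481), np.int64(-189), np.int64(0)), (276, np.int64(481), np.int64(-194), np.int64(1)), (280, np.int64(492), np.int64(-202), np.int64(38)), (285, np.int64(492), np.int64(-206), np.int64(39)), (290, np.int64(492), np.int64(-209), np.int64(38)), (320, np.int64(490), np.int64(-227), np.int64(38)), (350, np.int64(489), np.int64(-246), np.int64(39)), (356, np.int64(489), np.int64(-249), np.int64(39)), (362, n
[... 1960 characters left out ...]
, np.int64(94)), (372, np.int64(485), np.int64(-250), np.int64(95))]
270 [(264, np.int64(488), np.int64(-203), np.int64(104)), (270, np.int64(487), np.int64(-205), np.int64(102)), (276, np.int64(483), np.int64(-206), np.int64(93)), (280, np.int64(476), np.int64(-206), np.int64(82)), (285, np.int64(467), np.int64(-205), np.int64(63)), (290, np.int64(454), np.int64(-205), np.int64(39)), (320, np.int64(452), np.int64(-224), np.int64(38)), (350, np.int64(450), np.int64(-244), np.int64(38)), (356, np.int64(471), np.int64(-244), np.int64(78)), (362, np.int64(482), np.int64(-245), np.int64(97)), (366, np.int64(482), np.int64(-247), np.int64(99)), (372, np.int64(485), np.int64(-249), np.int64(104))]
```

```bash
python3 - <<'E'
from fit import *
v,u=np.mgrid[:400,:640]
def wcloud(z):
    x=(u-z['cx'])/z['fx'];y=(v-z['cy'])/z['fx'];r=np.hypot(x,y)+1e-9;t=np.tan(r)/r
    d=z['d'];p=np.stack([x*t*d,-y*t*d,-d],-1);return rot(z['orientation']).apply(p.reshape(-1,3)).reshape(400,640,3)+z['xyz']
for f in('w1.npz','w2.npz'):
    z=np.load(f);P=wcloud(z)
    m=(z['d']>0)&(v>215)&(v<300)&(P[...,2]>.044)&(u>180)&(u<450)
    for s in (u<320,u>=320):
        q=P[m&s];i=np.argsort(q[:,2])[:5];print(f,(q[i]*1000).round())
z=np.load('w2.npz');P=wcloud(z)
for c in (277,280,283,286,356,360,364): print(c,[(r,int(P[r,c,2]*1000)) for r in range(224,242,2)])
E
```

```text
w1.npz [[ 463. -175.  165.]
 [ 476. -176.  165.]
 [ 466. -175.  166.]
 [ 475. -176.  166.]
 [ 476. -176.  166.]]
w1.npz [[ 460. -271.  165.]
 [ 470. -271.  166.]
 [ 461. -271.  166.]
 [ 468. -271.  166.]
 [ 459. -271.  166.]]
w2.npz [[ 486. -206.   51.]
 [ 487. -205.   51.]
 [ 485. -207.   51.]
 [ 485. -207.   51.]
 [ 485. -206.   51.]]
w2.npz [[ 483. -247.   49.]
 [ 484. -248.   51.]
 [ 480. -245.   51.]
 [ 485. -250.   51.]
 [ 485. -248.   51.]]
277 [(224, 0), (226, 0), (228, 0), (230, 0), (232, 56), (234, 61), (236, 62), (238, 67), (240, 69)]
280 [(224, 38), (226, 37), (228, 51), (230, 53), (232, 57), (234, 60), (236, 62), (238, 67), (240, 67)]
283 [(224, 38), (226, 38), (228, 38), (230, 50), (232, 53), (234, 57), (236, 59), (238, 62), (240, 63)]
286 [(224, 39), (226, 38), (228, 39), (230, 37), (232, 51), (234, 52), (236, 52), (238, 52), (240, 52)]
356 [(224, 38), (226, 39), (228, 51), (230, 54), (232, 56), (234, 57), (236, 58), (238, 62), (240, 66)]
360 [(224, 0), (226, 0), (228, 1), (230, 0), (232, 57), (234, 61), (236, 62), (238, 66), (240, 70)]
364 [(224, 1), (226, 0), (228, 0), (230, 0), (232, 1), (234, 60), (236, 63), (238, 66), (240, 69)]
```

Wrist and side views (heel at 319,250) show the fingers closing above the block: the real tips sit about 31 mm above the reported TCP. I reopen, go lower and grip again.

{"fn": "move_arm", "kwargs": {"plan": [[[0,0,0,0,0,0,0.85],[0,0,0,0,0,0,0.85],[0,0,0,0,0,0,0.85],[0,0,0,0,0,0,0.85],[0,0,0,0,0,0,0.85]]]}}

```text
time: 3.92
ee_pos: [0.4737, -0.2256, 0.0197]
orientation: [0.0, 0.999, -0.039, -0.0]
contact_force: [0.3, 0.5, 0.1]
gripper_width: 0.0661
finger_force: 0.0
```

{"fn": "move_arm", "kwargs": {"plan": [[[0,0,0,0,0,0,0.85],[0,0,0,0,0,0,0.85],[0,0,0,0,0,0,0.85],[0,0,0.1,0,0,0,0.85],[0,0,0.1,0,0,0,0.85]]]}}

```text
time: 4.33
ee_pos: [0.4739, -0.2257, 0.0116]
orientation: [0.0, 0.999, -0.039, 0.0]
contact_force: [-0.5, 0.0, -0.5]
gripper_width: 0.0805
finger_force: 0.0
```

{"fn": "move_arm", "kwargs": {"plan": [[[0,0,0.12,0,0,0,0.85],[0,0,0.12,0,0,0,0.85],[0,0,0.12,0,0,0,0.85],[0,0,0.12,0,0,0,0.85],[0,0,0.12,0,0,0,0.85]]]}}

```text
time: 4.75
ee_pos: [0.4737, -0.2256, -0.0129]
orientation: [-0.0, 0.999, -0.039, -0.0]
contact_force: [-0.1, 0.1, -0.1]
gripper_width: 0.0806
finger_force: 0.0
```

```bash
cat >> fit.py <<'E'
v_,u_=np.mgrid[:400,:640]
def wcloud(ci,d):
    x=(u_-ci['cx'])/ci['fx'];y=(v_-ci['cy'])/ci['fx'];r=np.hypot(x,y)+1e-9;t=np.tan(r)/r
    p=np.stack([x*t*d,-y*t*d,-d],-1);return rot(ci['orientation']).apply(p.reshape(-1,3)).reshape(400,640,3)+ci['xyz']
E
python3 - <<'E'
from fit import *
ci=camera_info('wrist');im,d=read_camera('wrist');cv2.imwrite('pics/w3.png',im[200:300,200:440,::-1].repeat(3,0).repeat(3,1))
P=wcloud(ci,d);e=get_obs()['ee_pos'];print(e)
T=rot(get_obs()['orientation']).inv().apply(P.reshape(-1,3)-e).reshape(P.shape)*1000
for s in ((u_>230)&(u_<282),(u_>358)&(u_<410)):
    m=s&(abs(T[...,0])<20)&(abs(T[...,1])<60)&(P[...,2]>.005)&(v_>220)&(abs(T[...,1])>28)&(d>0)
    q=T[m];print(q[np.argsort(-q[:,2])[:4]].round())
E
```

```text
[ 0.47336737 -0.22543589 -0.01358791]
[[ -9. -41. -30.]
 [  6. -41. -31.]
 [  7. -41. -31.]
 [ -4. -41. -31.]]
[[ -7.  41. -30.]
 [ -7.  40. -31.]
 [ -5.  40. -31.]
 [ 11.  41. -32.]]
```

View pics/w3.png

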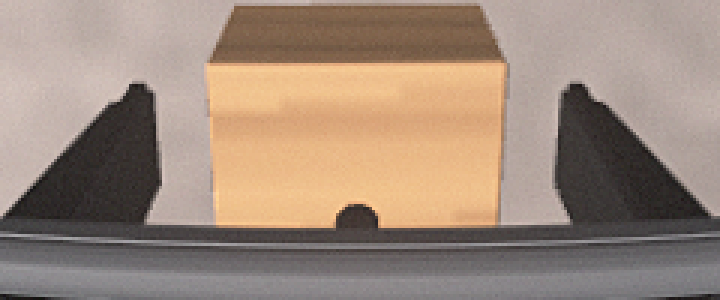

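Block between both fingers, tips at about z = 18 mm, clear of the table. Closing.

{"fn": "move_arm", "kwargs": {"plan": [[[0,0,0,0,0,0,0.4],[0,0,0,0,0,0,0.4],[0,0,0,0,0,0,0.4],[0,0,0,0,0,0,0.4],[0,0,0,0,0,0,0.4]]], "squeeze": 25}}

```text
time: 5.22
ee_pos: [0.4739, -0.2257, -0.0121]
orientation: [0.0, 0.999, -0.039, 0.0]
contact_force: [1.4, -0.5, -1.3]
gripper_width: 0.0528
finger_force: 0.0
```

{"fn": "move_arm", "kwargs": {"plan": [[[0,0,0,0,0,0,0.4],[0,0,0,0,0,0,0.4],[0,0,0,0,0,0,0.4]]]}}

```text
time: 5.47
ee_pos: [0.4738, -0.2257, -0.0121]
orientation: [0.0, 0.999, -0.039, 0.0]
contact_force: [-0.5, -0.7, 3.5]
gripper_width: 0.0517
finger_force: 25.0
```

{"fn": "move_arm", "kwargs": {"plan": [[[0,0,-0.15,0,0,0,0.4],[0,0,-0.4,0,0,0,0.4],[0,0,-0.6,0,0,0,0.4],[0,-0.3,-0.5,0,0,0,0.4],[0,-0.6,-0.25,0,0,0,0.4]]]}}

```text
time: 5.88
ee_pos: [0.4773, -0.1913, 0.066]
orientation: [0.001, 0.999, -0.04, 0.001]
contact_force: [1.2, 0.7, -1.1]
gripper_width: 0.0518
finger_force: 25.0
```

{"fn": "move_arm", "kwargs": {"plan": [[[-0.05,-0.8,0,0,0,0,0.4],[-0.1,-0.8,0,0,0,0,0.4],[-0.1,-0.8,0,0,0,0,0.4],[-0.1,-0.8,0,0,0,0,0.4],[-0.1,-0.8,0,0,0,0,0.4]]]}}

```text
time: 6.3
ee_pos: [0.4707, -0.0274, 0.0641]
orientation: [0.0, 0.999, -0.039, 0.0]
contact_force: [0.9, 0.9, -0.7]
gripper_width: 0.0513
finger_force: 25.0
```

{"fn": "move_arm", "kwargs": {"plan": [[[-0.05,-0.8,0,0,0,0,0.4],[0,-0.8,0,0,0,0.007,0.4],[0,-0.4,0,0,0,0.012,0.4],[0,0,0,0,0,0.007,0.4],[0,0,0,0,0,0,0.4]]]}}

```text
time: 6.72
ee_pos: [0.4759, 0.0521, 0.064]
orientation: [0.0, 0.993, -0.12, 0.0]
contact_force: [-0.1, 0.7, -0.7]
gripper_width: 0.0515
finger_force: 25.0
```

```bash
python3 - <<'E'
from fit import *
ci=camera_info('wrist');o=get_obs();im,d=read_camera('wrist');np.savez('w4.npz',im=im,d=d,ee=o['ee_pos'],q=o['orientation'],**ci);cv2.imwrite('pics/w4.png',im[:,:,::-1])
print(o['ee_pos'],2*np.degrees(np.arctan2(o['orientation'][2],o['orientation'][1])),o['gripper_width'])
for t in('jig','heel','keeper_handle'):print(t,search_frame('wrist',t)[:3])
E
```

```text
[0.47589242 0.05206528 0.06395744] -13.829765790473997 0.051502879689034595
jig [{'box': [102.4, 39.2, 367.3, 219.7], 'confidence': 0.6}, {'box': [0.0, 34.7, 100.9, 188.3], 'confidence': 0.59}, {'box': [257.5, 313.5, 267.5, 328.2], 'confidence': 0.4}]
heel [{'box': [270.3, 203.2, 368.9, 316.8], 'confidence': 0.65}]
keeper_handle [{'box': [106.7, 40.9, 316.8, 118.7], 'confidence': 0.89}]
```

View pics/w4.png

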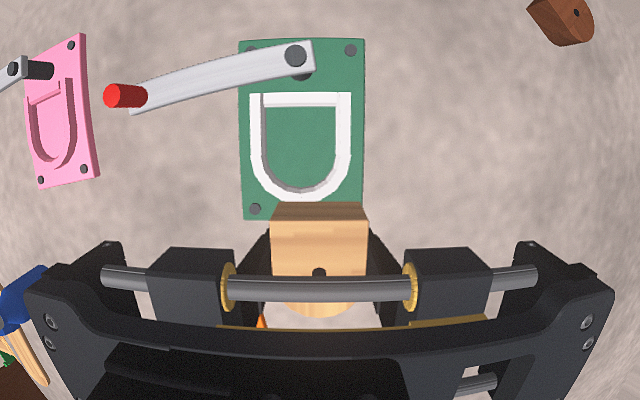

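```bash
python3 - <<'E'
from fit import *
z=np.load('w4.npz');ci={k:z[k] for k in('fx','cx','cy','xyz','orientation')};im=z['im'];e=z['ee']
S=cv2.cvtColor(im,cv2.COLOR_RGB2HSV)
w=np.zeros(S.shape[:2],bool);w[85:206,243:360]=1
m=w&(S[...,1]<45)&(S[...,2]>150);l=cv2.connectedComponentsWithStats(m.astype(np.uint8));k=1+np.argmax(l[2][1:,4]);m=l[1]==k
print(m.sum(),l[2][k])
RIM=np.r_[[[.044,-.039],[.044,.039]],np.c_[-.005+.039*np.cos(th),.039*np.sin(th)]]
p,s=fit(RIM,(.012,.024),[(wproj(ci),whull(ci,m))],(.5295,.0545,-.2415));print('rim',p.round(4),np.degrees(p[2]),s)
g=wmask(im,(230,30,372,225),'jig')
p2,s2=wfit(ci,im,(230,30,372,225),'jig',(.5295,.0545,-.2415));print('plate',p2.round(4),np.degrees(p2[2]),s2)
# heel in hand (tool frame): visible part of the top's flat edge and front face, via depth
P=wcloud(ci,z['d']);T=rot(z['q']).inv().apply(P.reshape(-1,3)-e).reshape(P.shape)*1000
H=wmask(im,(262,200,375,270),'heel')
q=T[H&(z['d']>0)];top=q[abs(q[:,2]+50)<2];print('top z',np.median(q[:,2]),len(top),'x max',np.percentile(top[:,0],[95,99,100]),'y',np.percentile(top[:,1],[0,1,99,100]))
fr=q[(q[:,2]>-46)&(q[:,2]<-20)];f=np.polyfit(fr[:,1],fr[:,0],1);print('front x=',f,len(fr),'z range',fr[:,2].min(),fr[:,2].max())
# dot
V=S[...,2];dm=(V<60)&(u_>305)&(u_<333)&(v_>262)&(v_<277);print('dot px',u_[dm].mean(),v_[dm].mean(),T[dm].mean(0))
# handle
R=(im[...,0]>120)&(im[...,1]<60)&(im[...,2]<60)&(u_<160)&(u_>95)&(v_<120)
print('handle',P[R&(z['d']>0)].mean(0),P[R].max(0)); t=R&(P[...,2]>.096);print(P[t].mean(0))
E
```

```text
4611 [ 249   92  103  110 4611]
rim [ 0.5306  0.0546 -0.2466] -14.127173997960233 0.9648724139905996
plate [ 0.5293  0.0548 -0.2415] -13.835348561413873 0.9490266371352718
top z -50.40749514660303 4881 x max [23.48766182 24.11487798 24.97964561] y [-27.4215285  -26.07966409  24.74253081  25.67214539]
front x= [1.69124639e-02 2.40042965e+01] 1194 z range -45.960603291119924 -20.080411602176365
dot px 319.6923076923077 270.65384615384613 [ -4.87534657  -0.17790226 -51.20049261]
handle [0.60036929 0.14956516 0.08843707] [0.60904848 0.16128252 0.26457491]
[0.60182727 0.15124354 0.10076323]
```

{"fn": "move_arm", "kwargs": {"plan": [[[0.36,-0.09,0,0,0,0,0.4],[0.37,-0.1,0,0,0,0,0.4],[0.37,-0.1,0,0,0,0,0.4],[0.36,-0.088,0,0,0,0,0.4],[0,0,0,0,0,0,0.4]]]}}

```text
time: 7.33
ee_pos: [0.5387, 0.0509, 0.0638]
orientation: [-0.0, 0.993, -0.121, 0.001]
contact_force: [0.3, -0.7, -1.0]
gripper_width: 0.0518
finger_force: 25.0
```

{"fn": "move_arm", "kwargs": {"plan": [[[0,0,0.2,0,0,0,0.4],[0,0,0.35,0,0,0,0.4],[0,0,0.3,0,0,0,0.4],[0,0,0.1,0,0,0,0.4],[0,0,0,0,0,0,0.4]]]}}

```text
time: 7.75
ee_pos: [0.5349, 0.0515, 0.0246]
orientation: [0.0, 0.993, -0.121, -0.001]
contact_force: [0.0, 0.1, -1.2]
gripper_width: 0.0515
finger_force: 25.0
```

```bash
python3 - <<'E'
from fit import *
ci=camera_info('wrist');o=get_obs();im,d=read_camera('wrist');cv2.imwrite('pics/w5.png',im[100:300,190:450,::-1].repeat(3,0).repeat(3,1))
print(o['ee_pos'],2*np.degrees(np.arctan2(o['orientation'][2],o['orientation'][1])))
t=np.array([.5362,.0528])-o['ee_pos'][:2];a=-.2415;print('to go mm tool x,y',1e3*(t@[np.cos(a),np.sin(a)]),1e3*(t@[np.sin(a),-np.cos(a)]))
# draw predicted pocket rim (outer top, inner top) for check
c,s=np.cos(a),np.sin(a)
E
```

```text
[0.53490364 0.05150489 0.02457939] -13.847236793361997
to go mm tool x,y 0.9490019624365947 -1.5675636746120105
```

View pics/w5.png

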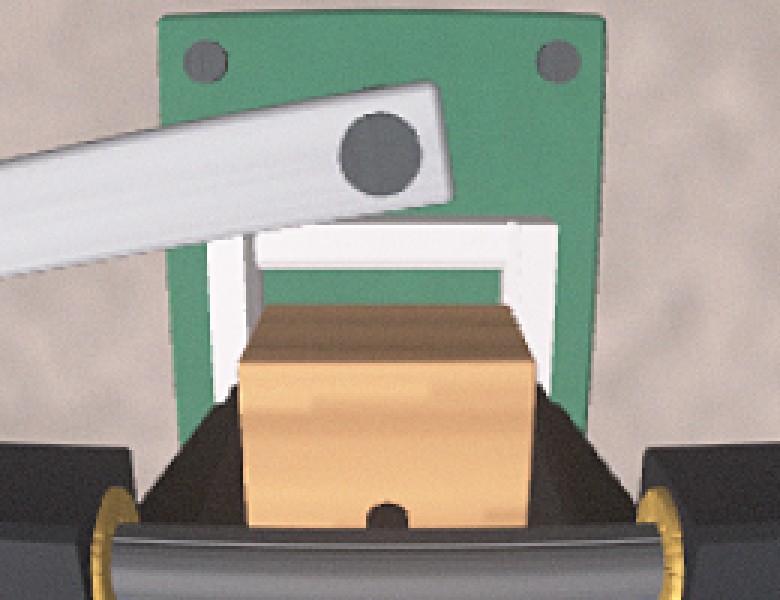

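{"fn": "move_arm", "kwargs": {"plan": [[[0.024,-0.03,0,0,0,0,0.4],[0,0,0,0,0,0,0.4],[0,0,0,0,0,0,0.4],[0,0,0,0,0,0,0.4]]]}}

```text
time: 8.13
ee_pos: [0.5377, 0.0527, 0.0261]
orientation: [0.0, 0.993, -0.12, 0.0]
contact_force: [-0.6, -0.6, -1.0]
gripper_width: 0.0519
finger_force: 25.0
```

```bash
python3 - <<'E'
from fit import *
ci=camera_info('wrist');o=get_obs();im,d=read_camera('wrist')
a=np.arctan2(o['orientation'][2],o['orientation'][1])*2
t=np.array([.5362,.0528])-o['ee_pos'][:2];print(o['ee_pos'],np.degrees(a),'to go',1e3*(t@[np.cos(a),np.sin(a)]),1e3*(t@[np.sin(a),-np.cos(a)]))
P=wcloud(ci,d);T=rot(o['orientation']).inv().apply(P.reshape(-1,3)-o['ee_pos']).reshape(P.shape)*1000
S=cv2.cvtColor(im,cv2.COLOR_RGB2HSV);W=(S[...,1]<45)&(S[...,2]>150)&(d>0)
m=W&(abs(P[...,2]-.024)<.0025)&(u_>240)&(u_<390)&(v_>165)&(v_<230)
for r in (196,200,204,208,212,216,220):
    q=T[r][m[r]][:,1];n=q[q<0];p=q[q>0]
    if len(n)and len(p): print(r,'rim y',n.min().round(1),n.max().round(1),p.min().round(1),p.max().round(1),'x',T[r][m[r]][:,0].mean().round(1))
for r in (196,200,204,208,212,216,220):
    g=(S[r,:,0]>60)&(S[r,:,0]<95)&(S[r,:,1]>70)&(abs(P[r,:,2]-.012)<.004);q=T[r][g][:,1]
    print(r,'plate y',q.min().round(1),q.max().round(1))
H=wmask(im,(262,195,375,272),'heel');q=T[H&(d>0)];top=q[abs(q[:,2]+50)<2];print('heel y',np.percentile(top[:,1],[1,99]),'xmax',np.percentile(top[:,0],99))
E
```

```text
[0.53774865 0.05268965 0.02613934] -13.833406716961802 to go -1.5301152489213496 0.26313391358951854
196 rim y -38.8 -28.6 29.0 38.4 x 23.3
200 rim y -38.6 -30.4 28.5 38.6 x 20.5
204 rim y -38.1 -30.4 29.3 38.7 x 17.7
208 rim y -38.0 -30.6 29.9 38.8 x 15.0
212 rim y -38.3 -32.9 31.3 38.7 x 12.0
216 rim y -38.6 -34.4 33.7 38.6 x 8.9
220 rim y -38.7 -35.3 34.3 38.6 x 6.2
196 plate y -50.6 50.4
200 plate y -51.0 50.7
204 plate y -51.0 50.1
208 plate y -51.1 50.2
212 plate y -50.8 50.4
216 plate y -50.6 50.9
220 plate y -50.8 50.0
heel y [-26.03654817  24.66849276] xmax 24.11049024723603
```

```bash
python3 - <<'E'
from fit import *
for k in range(3):
    ci=camera_info('wrist');o=get_obs();im,d=read_camera('wrist')
    a=np.arctan2(o['orientation'][2],o['orientation'][1])*2
    t=np.array([.5362,.0528])-o['ee_pos'][:2];print(o['ee_pos'].round(4),'to go',1e3*(t@[np.cos(a),np.sin(a)]),1e3*(t@[np.sin(a),-np.cos(a)]))
    P=wcloud(ci,d);T=rot(o['orientation']).inv().apply(P.reshape(-1,3)-o['ee_pos']).reshape(P.shape)*1000
    S=cv2.cvtColor(im,cv2.COLOR_RGB2HSV);W=(S[...,1]<45)&(S[...,2]>150)&(d>0)&(abs(P[...,2]-.024)<.0025)
    x=[T[165:200,c][W[165:200,c]][:,0] for c in range(335,348,2)]
    print('rim flat x outer',[q.max().round(1) for q in x if len(q)],'inner',[q.min().round(1) for q in x if len(q)])
    H=wmask(im,(262,195,375,272),'heel');q=T[H&(d>0)];f=q[(q[:,2]>-46)];print('heel front x',np.median(f[:,0]), 'bottom z',f[:,2].max())
E
```

```text
[0.5377 0.0527 0.0261] to go -1.4832864327206783 0.2437118962153154
rim flat x outer [np.float64(36.4), np.float64(36.4), np.float64(36.4), np.float64(36.3), np.float64(36.6), np.float64(36.4), np.float64(36.5)] inner [np.float64(26.5), np.float64(26.4), np.float64(26.4), np.float64(26.4), np.float64(26.5), np.float64(26.4), np.float64(26.3)]
heel front x 24.077945330546573 bottom z -14.391888905445853
[0.5376 0.0527 0.026 ] to go -1.4309674375638612 0.23155836253179896
rim flat x outer [np.float64(36.6), np.float64(36.4), np.float64(36.6), np.float64(36.6), np.float64(36.6), np.float64(36.6), np.float64(36.4)] inner [np.float64(26.4), np.float64(26.6), np.float64(27.3), np.float64(26.2), np.float64(26.2), np.float64(25.7), np.float64(25.5)]
heel front x 24.11178233137856 bottom z -13.992206973053758
[0.5377 0.0527 0.0259] to go -1.4432336206553618 0.2256561140451992
rim flat x outer [np.float64(36.4), np.float64(36.5), np.float64(36.4), np.float64(36.5), np.float64(36.5), np.float64(36.4), np.float64(36.4)] inner [np.float64(26.5), np.float64(26.5), np.float64(25.4), np.float64(25.4), np.float64(25.5), np.float64(26.6), np.float64(26.6)]
heel front x 24.077016697939612 bottom z -14.150373224144044
```

{"fn": "move_arm", "kwargs": {"plan": [[[-0.022,0.01,0,0,0,0,0.4],[0,0,0.1,0,0,0,0.4],[0,0,0.1,0,0,0,0.4],[0,0,0.08,0,0,0,0.4],[0,0,0.05,0,0,0,0.4]]]}}

```text
time: 8.75
ee_pos: [0.5364, 0.0525, 0.0118]
orientation: [0.0, 0.993, -0.121, -0.0]
contact_force: [0.4, -1.0, -1.3]
gripper_width: 0.0521
finger_force: 25.0
```

{"fn": "move_arm", "kwargs": {"plan": [[[0,0,0.04,0,0,0,0.4],[0,0,0.04,0,0,0,0.4],[0,0,0.04,0,0,0,0.4],[0,0,0.04,0,0,0,0.4],[0,0,0.04,0,0,0,0.4]]]}}

```text
time: 9.17
ee_pos: [0.5367, 0.0525, 0.0044]
orientation: [0.0, 0.993, -0.12, 0.0]
contact_force: [0.4, 0.8, -0.5]
gripper_width: 0.0518
finger_force: 25.0
```

{"fn": "move_arm", "kwargs": {"plan": [[[0,0,0.025,0,0,0,0.4],[0,0,0.025,0,0,0,0.4],[0,0,0.025,0,0,0,0.4],[0,0,0,0,0,0,0.4]]]}}

```text
time: 9.5
ee_pos: [0.5366, 0.0525, 0.0014]
orientation: [0.0, 0.993, -0.12, -0.0]
contact_force: [-0.7, -0.4, -1.5]
gripper_width: 0.052
finger_force: 25.0
```

{"fn": "move_arm", "kwargs": {"plan": [[[0,0,0.015,0,0,0,0.4],[0,0,0.015,0,0,0,0.4],[0,0,0,0,0,0,0.4]]]}}

```text
time: 9.75
ee_pos: [0.5366, 0.0525, 0.0003]
orientation: [0.0, 0.993, -0.12, 0.0]
contact_force: [0.1, -0.1, -0.8]
gripper_width: 0.0518
finger_force: 25.0
```

{"fn": "move_arm", "kwargs": {"plan": [[[0,0,0.012,0,0,0,0.4],[0,0,0,0,0,0,0.4]]]}}

```text
time: 9.92
ee_pos: [0.5367, 0.0525, -0.0]
orientation: [0.0, 0.993, -0.12, 0.0]
contact_force: [0.3, 0.2, 0.5]
gripper_width: 0.0522
finger_force: 25.0
```

{"fn": "move_arm", "kwargs": {"plan": [[[0,0,0.012,0,0,0,0.4],[0,0,0,0,0,0,0.4]]]}}

```text
time: 10.08
ee_pos: [0.5367, 0.0525, -0.0]
orientation: [0.0, 0.993, -0.12, 0.0]
contact_force: [-1.8, 0.3, 7.6]
gripper_width: 0.0517
finger_force: 25.0
```

Floor contact at the expected height (7.6 N). Release.

{"fn": "move_arm", "kwargs": {"plan": [[[0,0,0,0,0,0,0.75],[0,0,0,0,0,0,0.75],[0,0,0,0,0,0,0.75],[0,0,0,0,0,0,0.75],[0,0,0,0,0,0,0.75]]]}}

```text
time: 10.5
ee_pos: [0.5366, 0.0525, -0.0007]
orientation: [0.0, 0.993, -0.12, -0.0]
contact_force: [-0.5, 0.5, -0.5]
gripper_width: 0.0711
finger_force: 0.0
```

{"fn": "move_arm", "kwargs": {"plan": [[[0,0,-0.1,0,0,0,0.75],[0,0,-0.3,0,0,0,0.75],[0,0,-0.7,0,0,0,0.75],[0,0,-0.9,0,0,0,0.75],[0,0,-0.9,0,0,0,0.75]]]}}

```text
time: 10.92
ee_pos: [0.536, 0.0525, 0.1165]
orientation: [0.0, 0.993, -0.12, -0.001]
contact_force: [1.0, 0.3, -0.4]
gripper_width: 0.0713
finger_force: 0.0
```

{"fn": "move_arm", "kwargs": {"plan": [[[-0.9,0,0,0,0,0,0.75],[-0.6,0,0,0,0,0,0.4],[0,0,0,0,0,0,0.4],[0,0,0,0,0,0,0.4]]]}}

```text
time: 11.25
ee_pos: [0.4779, 0.0671, 0.1161]
orientation: [0.0, 0.993, -0.12, 0.0]
contact_force: [0.2, 0.3, 0.7]
gripper_width: 0.0565
finger_force: 0.0
```

```bash
python3 - <<'E'
from fit import *
ci=camera_info('wrist');o=get_obs();im,d=read_camera('wrist');cv2.imwrite('pics/w6.png',im[:,:,::-1])
print(o['ee_pos'],o['orientation'].round(3))
P=wcloud(ci,d);J=P-[.5297,.0547,0];c,s=np.cos(-.2415),np.sin(-.2415)
X=c*J[...,0]+s*J[...,1];Y=-s*J[...,0]+c*J[...,1];Z=P[...,2]
m=(X>-.015)&(X<.03)&(abs(Y)<.022)&(d>0)&(Z>.03)&(Z<.06)
A=np.c_[X[m],Y[m],np.ones(m.sum())];print('top plane slope,z',np.linalg.lstsq(A,Z[m],rcond=None)[0],m.sum())
k=(abs(Z-.024)<.0015)&(abs(Y)<.045)&(abs(X)<.05);print('rim z',np.median(Z[k]),'plate z',np.median(Z[(X<-.05)&(X>-.06)&(abs(Y)<.04)&(d>0)]))
R=(im[...,0]>110)&(im[...,1]<60)&(im[...,2]<60)&(X>0)&(X<.08)&(abs(Y-.115)<.03)&(d>0)
t=R&(Z>.097);print('handle top',R.sum(),t.sum(),np.median(P[t],0),'jig',np.median(X[t]),np.median(Y[t]), 'side',P[R&(Z<.095)].mean(0))
print(search_frame('wrist','keeper_handle')[:2])
E
```

```text
[0.47791859 0.06707999 0.11608965] [ 0.     0.993 -0.12   0.   ]
top plane slope,z [0.00828627 0.0001995  0.05053202] 2659
rim z 0.024421429437464504 plate z 0.16315245512468407
handle top 369 104 [0.60357973 0.15128891 0.09910559] jig 0.048531835917214085 0.111591602666781 side [0.5990165  0.14804769 0.08198648]
[{'box': [162.4, 52.0, 336.2, 112.6], 'confidence': 0.96}, {'box': [0.0, 54.2, 71.2, 105.8], 'confidence': 0.7}]
```

View pics/w6.png

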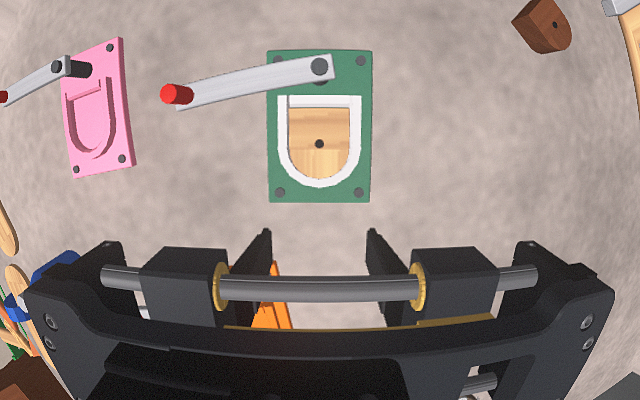

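Block is seated: top at 50.5 mm, flat, inside the rim (319,143). Handle at (176,94). Now over to the handle, turning the tool to line up with the bar.

{"fn": "move_arm", "kwargs": {"plan": [[[0.636,-0.707,0,0,0,0,0.6],[0.636,-0.707,0,0,0,0,0.6],[0.636,-0.707,0,0,0,0,0.6],[0.636,-0.707,0,0,0,0,0.6],[0,0,0,0,0,0,0.6]]]}}

```text
time: 11.77
ee_pos: [0.6095, 0.1551, 0.1145]
orientation: [-0.001, 0.993, -0.12, 0.001]
contact_force: [-0.8, 0.0, 0.3]
gripper_width: 0.0566
finger_force: 0.0
```

{"fn": "move_arm", "kwargs": {"plan": [[[0,0,0,0,0,-0.0194,0.6],[0,0,0,0,0,-0.0194,0.6],[0,0,0,0,0,-0.0194,0.6],[0,0,0,0,0,-0.0194,0.6],[0,0,0,0,0,-0.0194,0.6]]]}}

```text
time: 12.18
ee_pos: [0.6048, 0.152, 0.1147]
orientation: [0.0, 0.983, 0.186, -0.0]
contact_force: [0.1, 0.5, -0.4]
gripper_width: 0.0571
finger_force: 0.0
```

{"fn": "move_arm", "kwargs": {"plan": [[[0,0,0,0,0,-0.0194,0.6],[0,0,0,0,0,-0.0194,0.6],[0,0,0,0,0,-0.0194,0.6],[0,0,0,0,0,-0.0194,0.6],[0,0,0,0,0,-0.0194,0.6]]]}}

```text
time: 12.6
ee_pos: [0.6048, 0.152, 0.1148]
orientation: [-0.0, 0.882, 0.472, -0.0]
contact_force: [0.3, 0.8, -0.2]
gripper_width: 0.0566
finger_force: 0.0
```

{"fn": "move_arm", "kwargs": {"plan": [[[0,0,0,0,0,-0.0194,0.6],[0,0,0,0,0,-0.0194,0.6],[0,0,0,0,0,-0.0194,0.6],[0,0,0,0,0,-0.0194,0.6],[0,0,0,0,0,0,0.6]]]}}

```text
time: 13.02
ee_pos: [0.6047, 0.152, 0.1148]
orientation: [-0.0, 0.742, 0.671, -0.0]
contact_force: [-0.0, -0.0, 0.0]
gripper_width: 0.0572
finger_force: 0.0
```

```bash
python3 - <<'E'
from fit import *
ci=camera_info('wrist');o=get_obs();im,d=read_camera('wrist')
print(o['ee_pos'].round(4),2*np.degrees(np.arctan2(o['orientation'][2],o['orientation'][1])),o['qpos'].round(2),o['gripper_width'])
P=wcloud(ci,d);T=rot(o['orientation']).inv().apply(P.reshape(-1,3)-o['ee_pos']).reshape(P.shape)*1000
R=(im[...,0]>100)&(im[...,1]<60)&(im[...,2]<60)&(d>0)&(np.hypot(T[...,0],T[...,1])<40)
Z=P[...,2];t=R&(Z>.097)&(Z<.102);print(R.sum(),t.sum(),'handle top in tool',np.median(T[t],0) if t.any() else None,T[t].min(0),T[t].max(0),'all',T[R].min(0),T[R].max(0))
cv2.imwrite('pics/w7.png',im[:,:,::-1])
E
```

```text
[0.6047 0.152  0.1148] 84.2400218367611 [ 0.14  0.56  1.64 -0.    0.94  0.24] 0.057168666511009665
150 43 handle top in tool [ 0.75858591 -1.86931777 15.72798697] [ -4.50747204 -10.01730521  14.42868183] [ 9.63922368  4.03388524 17.66273715] all [ -4.50747204 -10.01730521  14.42868183] [10.28543185  4.38270821 45.80574292]
```

View pics/w7.png

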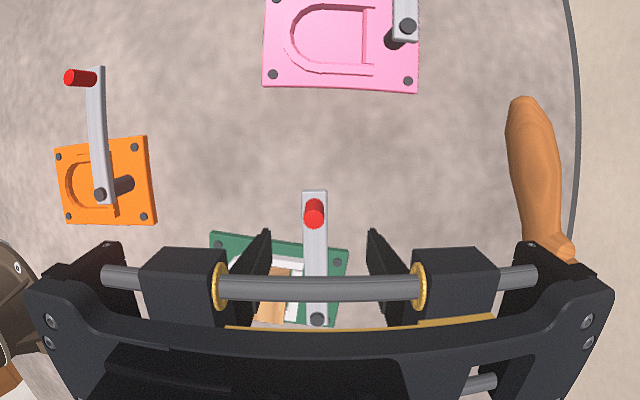

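{"fn": "move_arm", "kwargs": {"plan": [[[0.05,-0.065,0.4,0,0,0,0.6],[0,0,0.6,0,0,0,0.6],[0,0,0.6,0,0,0,0.6],[0,0,0.3,0,0,0,0.6],[0,0,0,0,0,0,0.6]]]}}

```text
time: 13.48
ee_pos: [0.6007, 0.1542, 0.0367]
orientation: [-0.001, 0.745, 0.668, -0.002]
contact_force: [-1.6, 0.5, -0.6]
gripper_width: 0.0568
finger_force: 0.0
```

{"fn": "move_arm", "kwargs": {"plan": [[[0,0,0,0,0,0,0.05],[0,0,0,0,0,0,0.05],[0,0,0,0,0,0,0.05],[0,0,0,0,0,0,0.05],[0,0,0,0,0,0,0.05]]], "squeeze": 8}}

```text
time: 13.9
ee_pos: [0.6022, 0.1547, 0.0402]
orientation: [0.0, 0.744, 0.669, 0.001]
contact_force: [-0.3, -0.3, 0.5]
gripper_width: 0.029
finger_force: 0.0
```

{"fn": "move_arm", "kwargs": {"plan": [[[0,0,0,0,0,0,0.05],[0,0,0,0,0,0,0.05],[0,0,0,0,0,0,0.05],[0,0,0,0,0,0,0.05],[0,0,0,0,0,0,0.05]]]}}

```text
time: 14.32
ee_pos: [0.602, 0.1546, 0.0396]
orientation: [0.0, 0.744, 0.669, 0.0]
contact_force: [-0.9, 0.8, 4.6]
gripper_width: 0.016
finger_force: 8.0
```

{"fn": "move_arm", "kwargs": {"plan": [[[-0.005,-0.17,0,0,0,-0.0094,0.05],[-0.005,-0.17,0,0,0,-0.0094,0.05],[-0.005,-0.17,0,0,0,-0.0094,0.05],[-0.005,-0.17,0,0,0,-0.0094,0.05],[-0.005,-0.17,0,0,0,-0.0094,0.05]]]}}

```text
time: 14.73
ee_pos: [0.5682, 0.1528, 0.0396]
orientation: [0.001, 0.636, 0.772, 0.0]
contact_force: [1.4, -4.7, 2.7]
gripper_width: 0.0157
finger_force: 8.0
```

{"fn": "move_arm", "kwargs": {"plan": [[[-0.005,-0.17,0,0,0,-0.0094,0.05],[-0.005,-0.17,0,0,0,-0.0094,0.05],[-0.005,-0.17,0,0,0,-0.0094,0.05],[-0.005,-0.17,0,0,0,-0.0094,0.05],[-0.005,-0.17,0,0,0,-0.0094,0.05]]]}}

```text
time: 15.15
ee_pos: [0.5365, 0.1415, 0.0396]
orientation: [0.001, 0.515, 0.857, 0.0]
contact_force: [3.1, -5.1, 1.6]
gripper_width: 0.0157
finger_force: 8.0
```

{"fn": "move_arm", "kwargs": {"plan": [[[-0.005,-0.17,0,0,0,-0.0094,0.05],[-0.005,-0.17,0,0,0,-0.0094,0.05],[-0.005,-0.17,0,0,0,-0.0094,0.05],[-0.005,-0.17,0,0,0,-0.0094,0.05],[-0.005,-0.17,0,0,0,-0.0094,0.05]]]}}

```text
time: 15.57
ee_pos: [0.5095, 0.1215, 0.0396]
orientation: [0.001, 0.384, 0.923, 0.0]
contact_force: [3.9, -4.8, 1.2]
gripper_width: 0.0154
finger_force: 8.0
```

{"fn": "move_arm", "kwargs": {"plan": [[[-0.005,-0.17,0,0,0,-0.0094,0.05],[-0.005,-0.17,0,0,0,-0.0094,0.05],[-0.005,-0.17,0,0,0,-0.0094,0.05],[-0.005,-0.17,0,0,0,-0.0094,0.05],[-0.005,-0.17,0,0,0,-0.0094,0.05]]]}}

```text
time: 15.98
ee_pos: [0.4892, 0.0944, 0.0396]
orientation: [0.001, 0.244, 0.97, 0.0]
contact_force: [3.6, -1.7, 0.7]
gripper_width: 0.0159
finger_force: 8.0
```

{"fn": "move_arm", "kwargs": {"plan": [[[-0.005,-0.17,0,0,0,-0.0094,0.05],[-0.005,-0.17,0,0,0,-0.0094,0.05],[-0.004,-0.14,0,0,0,-0.0078,0.05],[-0.002,-0.08,0,0,0,-0.0044,0.05],[-0.001,-0.05,0,0,0,-0.0028,0.05]]]}}

```text
time: 16.4
ee_pos: [0.4798, 0.0719, 0.0396]
orientation: [0.001, 0.141, 0.99, 0.0]
contact_force: [2.6, -0.1, 3.0]
gripper_width: 0.0156
finger_force: 8.0
```

{"fn": "move_arm", "kwargs": {"plan": [[[0,-0.04,0,0,0,-0.0022,0.05],[0,-0.04,0,0,0,-0.002,0.05],[0,0,0,0,0,0,0.05]]]}}

```text
time: 16.65
ee_pos: [0.479, 0.069, 0.0396]
orientation: [0.001, 0.128, 0.992, -0.0]
contact_force: [4.2, -2.5, 2.9]
gripper_width: 0.0157
finger_force: 8.0
```

{"fn": "move_arm", "kwargs": {"plan": [[[0,-0.03,0,0,0,-0.001,0.05],[0,-0.02,0,0,0,-0.001,0.05],[0,0,0,0,0,0,0.05]]]}}

```text
time: 16.9
ee_pos: [0.4785, 0.0672, 0.0396]
orientation: [0.001, 0.121, 0.993, 0.0]
contact_force: [5.2, -1.8, 3.9]
gripper_width: 0.0155
finger_force: 8.0
```

{"fn": "move_arm", "kwargs": {"plan": [[[0,-0.02,0,0,0,0,0.05],[0,0,0,0,0,0,0.05]]]}}

```text
time: 17.07
ee_pos: [0.4784, 0.0668, 0.0396]
orientation: [0.001, 0.122, 0.993, 0.0]
contact_force: [5.9, 2.2, 3.2]
gripper_width: 0.0155
finger_force: 8.0
```

{"fn": "move_arm", "kwargs": {"plan": [[[0,-0.02,0,0,0,0,0.05],[0,-0.01,0,0,0,0,0.05],[0,0,0,0,0,0,0.05]]]}}

```text
time: 17.32
ee_pos: [0.4784, 0.0666, 0.0396]
orientation: [0.001, 0.122, 0.993, 0.001]
contact_force: [6.7, 13.7, 1.6]
gripper_width: 0.0155
finger_force: 8.0
```

At the stop (13.7 N, no further motion). Back off the push, release and rise.

{"fn": "move_arm", "kwargs": {"plan": [[[0,0.025,0,0,0,0,0.2],[0,0,0,0,0,0,0.5],[0,0,0,0,0,0,0.5],[0,0,0,0,0,0,0.5],[0,0,0,0,0,0,0.5]]]}}

```text
time: 17.73
ee_pos: [0.4771, 0.0662, 0.0392]
orientation: [-0.0, 0.122, 0.993, -0.0]
contact_force: [-0.6, 0.0, -0.5]
gripper_width: 0.0406
finger_force: 0.0
```

{"fn": "move_arm", "kwargs": {"plan": [[[0,0,-0.2,0,0,0,0.5],[0,0,-0.5,0,0,0,0.5],[0,0,-0.9,0,0,0,0.5],[0,0,-0.9,0,0,0,0.5],[0,0,-0.5,0,0,0,0.5]]]}}

```text
time: 18.15
ee_pos: [0.4781, 0.0662, 0.1632]
orientation: [0.002, 0.122, 0.993, 0.0]
contact_force: [0.6, -0.0, -0.1]
gripper_width: 0.0473
finger_force: 0.0
```

{"fn": "move_arm", "kwargs": {"plan": [[[0.5,0.5,-0.4,0,0,0,0.5],[0.5,0.7,0,0,0,0,0.5],[0,0.8,0,0,0,0,0.5],[0,0.8,0,0,0,0,0.5],[0,0,0,0,0,0,0.5]]]}}

```text
time: 18.57
ee_pos: [0.4665, 0.1883, 0.1763]
orientation: [0.001, 0.121, 0.993, 0.001]
contact_force: [0.1, -0.4, 0.6]
gripper_width: 0.0476
finger_force: 0.0
```

```bash
python3 - <<'E'
from fit import *
im,d,P,ci=cloud('side');print(get_obs()['ee_pos'])
c,s=np.cos(-.2415),np.sin(-.2415)
for n in('side','top'):
    im,d,P,ci=cloud(n)
    J=P-[.5297,.0547,0];X=c*J[...,0]+s*J[...,1];Y=-s*J[...,0]+c*J[...,1];Z=P[...,2]
    R=(im[...,0]>110)&(im[...,1]<70)&(im[...,2]<70)&(abs(X)<.09)&(abs(Y)<.05)&(Z>.05)
    print(n,'handle jig',R.sum(),np.median(X[R]) if R.any() else 0,np.median(Y[R]) if R.any() else 0)
    a=im[100:300,180:440] if n=='side' else im[110:310,160:420]
    cv2.imwrite(f'pics/{n}9.png',a[:,:,::-1].repeat(2,0).repeat(2,1))
a,b=cv2.imread('pics/side9.png'),cv2.imread('pics/top9.png');cv2.imwrite('pics/end.png',cv2.resize(np.hstack([a,b]),(800,308)))
E
```

```text
[0.4658018  0.18646431 0.17583895]
side handle jig 28 -0.05558734223660949 0.003971221753486973
top handle jig 14 -0.05324319740314951 -0.00145496552953003
```

View pics/end.png

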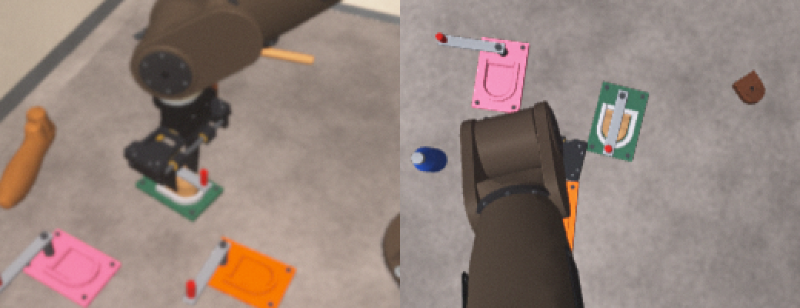

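The bar lies across the seated block with its handle at jig (-0.054, 0), and the robot is clear.

```bash
python3 -c "from cell import *; print(finish_job())"
```

```text
the job is handed in; nothing more can be done
None
```

The pale heel block sits flat on the floor of the green jig's pocket, the keeper bar is swung over it against its stop and released, and the job is handed in at about 19 s; my first grip closed on air above the block, and I saw no sign that the dark heel, hammer or oil bottle was disturbed.

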